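Close the pump cover and switch the pump supply on

TASK

The chromatography pump has been serviced: screw down its cover by turning both bar knobs clockwise, as far as each will go until you feel its end stop, and only then switch the supply on by pushing the toggle lever on the grey box over to its other side with a fingertip, gently enough not to ram it. Let go of everything and leave the solvent bottle, the jar, the beaker and the vial tray where they stand.

Things in the scene. Friction and masses are not known exactly. Their poses are not given: they have to be found in the camera images.
- pump: Pump module, white wedge fixed to the bench: x -90 to 130 mm, 240 wide (y), 50 high in front, 160 high from x = 90 on. Its face slopes 0.55 rad (31.5 deg), looking to -x and up: normal (-0.523,0,0.853), up-slope (0.853,0,0.523) in the body frame. Two bar knobs on it, axes through x 0, y +70 and -70, z 105 mm; two low grey round caps between them do nothing. Origin: on the bench.
- knob_l_grip (a point): Left (the pump's +y side) knob: black bar 66 mm long, 16 thick, 30 tall, with a 24 mm ball on one end only (reaches 48 mm from the axis), on a stem along the face normal. Point: on the stem axis, 12 mm below the bar's top, 18 above its underside, 30 above the top of its fixed 48 mm wide collar. Frame: z outward along the stem, x along the bar to its ball end (turns with the knob).
- knob_l (a joint): Turn of this knob, rad, growing clockwise seen from outside; 0 = ball end up the slope. Starts at 0.3 to 1.1; its solid end stop lies between 2.4 and 3.0, differs between the two knobs and must be felt. 0.12 N m of friction, no spring, does not rise or sink. Where the wrist runs out of turn, regrasp (the bar's two ends serve alike).
- knob_r_grip (a point): Right (the pump's -y side) knob: black bar 66 mm long, 16 thick, 30 tall, with a 24 mm ball on one end only (reaches 48 mm from the axis), on a stem along the face normal. Point: on the stem axis, 12 mm below the bar's top, 18 above its underside, 30 above the top of its fixed 48 mm wide collar. Frame: z outward along the stem, x along the bar to its ball end (turns with the knob).
- knob_r (a joint): Turn of this knob, rad, growing clockwise seen from outside; 0 = ball end up the slope. Starts at 0.3 to 1.1; its solid end stop lies between 2.4 and 3.0, differs between the two knobs and must be felt. 0.12 N m of friction, no spring, does not rise or sink. Where the wrist runs out of turn, regrasp (the bar's two ends serve alike).
- supply: Supply box, grey wedge fixed to the bench, left or right of the pump: x -80 to 100 mm, 130 wide (y), 50 high in front, 148 high from x = 80 on. Its face slopes 0.55 rad (31.5 deg), looking to -x and up: normal (-0.523,0,0.853), up-slope (0.853,0,0.523) in the body frame. Carries the toggle lever. Origin: on the bench.
- toggle_pivot (a point): Pivot of the toggle lever: on the middle of the supply box's sloping face (x 0, y 0), 12 mm out along its normal. Fixed, axes as the box's. The hinge axis runs up the slope.
- toggle_tip (a point): Centre of the 28 mm black ball on the end of the toggle lever (12 mm thick steel rod), 85 mm from the pivot; moves with it. Off: the lever leans 0.5 rad from the face normal to the box's +y side; on: 0.5 rad to its -y side. Nothing else stands out of the face.
- toggle (a joint): Swing of the toggle, rad: 0 = off (leans to +y), 1.0 = on (leans to -y). Over-centre: a sideways push of 6 to 12 N on the ball starts it, resistance fades to nothing at 0.5, past which it springs to its rigid on stop by itself and stays.
- solvent: Bystander, to be left alone: clear glass solvent bottle, 66 mm wide, 180 mm tall, loose; origin at the middle of its underside.
- jar: Bystander, to be left alone: amber jar, 64 mm wide, 100 mm tall, loose; origin at the middle of its underside.
- beaker: Bystander, to be left alone: glass beaker, 72 mm wide, 95 mm tall, loose; origin at the middle of its underside.
- vial_tray: Bystander, to be left alone: white divided vial tray, 120 x 60 x 35 mm, loose; origin at the middle of its underside.

How it is judged:
By the outcome, as a careful person would: the job done as asked, in the order asked, and still so for the second after the job is handed in, with the robot touching nothing.
It also fails if it takes over 67 s, if anything falls off the work surface, if the arm or the gripper's body presses on something with over 40 N, if the wrist force passes 120 N, or if a joint passes its speed limit or range.

ROBOT

A 6-joint arm with a two-finger parallel gripper is mounted at the origin on the work surface. World frame = base frame: x ahead of the robot, y to its left, z up, the work surface at z = 0. Lengths are in m, angles in rad, forces in N, time in s.
With the tool pointing down it reaches from about 0.3 to 0.875 m from the base axis. Payload 6.4 kg.
Tool frame: the origin (TCP) lies between the finger pads; the fingertips stand 11 mm ahead of it and the grasp point (between the pads) lies 8 mm behind it (ctrl.tcp_to_tips is the distance from the TCP to the fingertips, in m); x points along the fingers, z is the direction in which the jaws open and shut, and the axes are right-handed (so a half turn about x gives the same grasp; the last joint's range is limited). The gripper opens to 85 mm and grips with 20 to 120 N. Pads are 22 mm wide; open, the fingers measure 114 mm over their backs; the gripper's body (76 mm by 85 mm) begins 54 mm behind the grasp point. The pads swing forward as they close: fully open they stand 13 mm farther back than shut.
Start: joints at [0.959, 0.181, 1.607, -0, 1.354, -0.206], TCP at [0.227, 0.528, 0.242] pointing down, gripper open.
Joint ranges: [-2.99, 2.99], [-0.89, 2.07], [0.3, 2.58], [-1.14, 4.28], [0, 2.63], [-3.12, 3.12]. Speed limits (rad/s): [2.57, 2.57, 3.01, 3.14, 3.14, 3.14].

INTERFACE

Orientations are given as a unit quaternion [w, x, y, z].
In Python, from bench import ctrl, eyes, hand_in gives the robot as it stands. The module is installed in compiled form; this text tells all that it offers.
- The arm moves only by the tool step_arm, never from a script. Its arguments are lists of equal length, an entry for each row: "xyz": the shift along the world's x, y, z in mm, a list of three; "spin": the turn about the world's z in rad; "fingers": the opening in per cent of the stroke, from 0 (shut) to 100 (fully open). A call has 1 to 10 rows; each row is the pose to reach, as a shift and turn from the pose commanded when the call began; what a row does not reach only later rows make up. A row lasts 1/10 s, in which the tool goes at most 50 mm and 8.59 degrees, less where a joint would pass 70% of its speed; a pose out of reach is approached as far as the arm can. A call with a gripper value outside its range is refused whole. The fingers move at their own pace and stop on an object; the grip force is fixed at half the most. Time passes only in rows, so rows that repeat a pose let the fingers close. It gives the time, the measured TCP pose, the force and the opening at its end, in the units of the state.
- ctrl.get_obs(): the state, without advancing time (a new reading comes with each control period).
- eyes.camera(name): name is "scene" or "side" or "wrist"; returns the picture (420x560x3 uint8, red, green, blue); there is no depth.
- eyes.camera_model(name): a dict with "vertical_fov" (degrees; the focal length in pixels is half the picture's height over the tangent of half this angle, whatever the lens; pixels are square), "cx", "cy" (the principal point, pixels), "pose" (4x4, takes a point from camera to world coordinates); the wrist camera has in their place "tool_from_camera" (4x4, takes a point from camera to tool coordinates, whose origin is the TCP and whose axes are the tool frame's). Camera axes: x right, y up, looking along -z (the intrinsics and any distortion apply to the point x, -y, -z); pixel columns grow to the right and rows downward; lengths in m; the calibration is good to about 2 mm. A picture is of the moment at which its call begins: read the wrist's pose just before it. camera_model takes no time and is no camera call.
- hand_in(): hands the job in, once; it reports no verdict.
The state is a dict: "time_s": time; "q": joint angles; "dq": joint speeds; "joint_efforts": joint torques, N m; "eef_pos": TCP position; "eef_rot": TCP orientation; "wrist_force": force on the tool from outside, world axes, zero at the start; "torque": the same for the moment, N m; "opening": opening from 0.0 (shut) to 1.0 (fully open).
Only numpy, scipy, OpenCV 4.12 (cv2) and the standard library are available. Lean on these libraries where they do the work, as an engineer would, in place of code of your own. Each camera call takes 0.05 s, during which the arm holds its last target.

## Working session

There is one attempt and no reset: what is moved stays moved. The work goes in short steps, Python scripts to look and compute and a tool call to move; the robot and the scene stay as the last step left them, time stands still between calls to the robot, and variables do not carry over. Pictures are saved under pics/ and viewed, and the job is handed in when it is done.

Besides the shell and the picture viewer there is one more tool, called after ">>>" by a JSON object that holds its "name" and its "arguments", one argument or row to a line. step_arm: Moves the arm, as the interface text tells. Its arguments: {"type":"object","properties":{"xyz":{"type":"array"},"spin":{"type":"array"},"fingers":{"type":"array"}},"required":["xyz","spin","fingers"]}

```bash
mkdir -p pics; python3 - <<'E'
from bench import ctrl, eyes
import cv2, numpy as np
o=ctrl.get_obs()
for k,v in o.items(): print(k,np.round(v,3))
print(ctrl.tcp_to_tips)
for n in ["scene","side","wrist"]:
    print(n,eyes.camera_model(n))
    cv2.imwrite(f"pics/{n}0.png",cv2.cvtColor(eyes.camera(n),cv2.COLOR_RGB2BGR))
E
```

```text
time_s 0.0
q [ 0.959  0.182  1.608 -0.     1.354 -0.206]
dq [-0.001  0.    -0.001  0.001  0.002  0.   ]
joint_efforts [-0.0000e+00 -4.4488e+01 -3.5132e+01 -0.0000e+00  1.0000e-02 -0.0000e+00]
eef_pos [0.227 0.528 0.241]
eef_rot [ 0.59  -0.389  0.591  0.389]
wrist_force [-0.102 -0.022  0.042]
torque [ 0.038 -0.005  0.033]
opening 1.001
0.011
scene {'vertical_fov': 50.882683870490034, 'cx': 280.1068674691747, 'cy': 209.5127114205628, 'pose': array([[-0.36880757, -0.55564466,  0.74514427,  1.43926508],
       [ 0.92945544, -0.22879828,  0.28942   ,  0.34794347],
       [ 0.00967305,  0.79931868,  0.60082949,  0.79318865],
       [ 0.        ,  0.        ,  0.        ,  1.        ]])}
side {'vertical_fov': 43.268012384394794, 'cx': 271.09612413175415, 'cy': 208.66713113429554, 'pose': array([[-0.99460396,  0.07081373, -0.07581804,  0.46574062],
       [-0.10368918, -0.65462839,  0.74880586,  1.30222171],
       [ 0.0033931 ,  0.75262679,  0.65843861,  1.24105709],
       [ 0.        ,  0.        ,  0.        ,  1.        ]])}
wrist {'vertical_fov': 68.90381906995802, 'cx': 281.03649601016815, 'cy': 209.66071717530323, 'tool_from_camera': array([[ 4.90337813e-05,  3.00125818e-01, -9.53899623e-01,
        -1.31988048e-01],
       [ 1.02661196e-04,  9.53899618e-01,  3.00125821e-01,
         7.69262552e-02],
       [ 9.99999994e-01, -1.12644780e-04,  1.59620298e-05,
         9.00462443e-04],
       [ 0.00000000e+00,  0.00000000e+00,  0.00000000e+00,
         1.00000000e+00]])}
```

View pics/scene0.png

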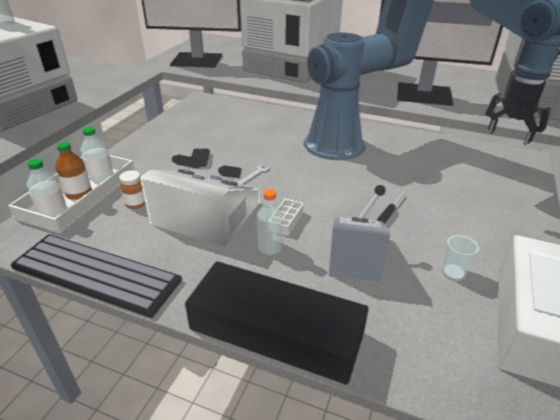

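View pics/side0.png

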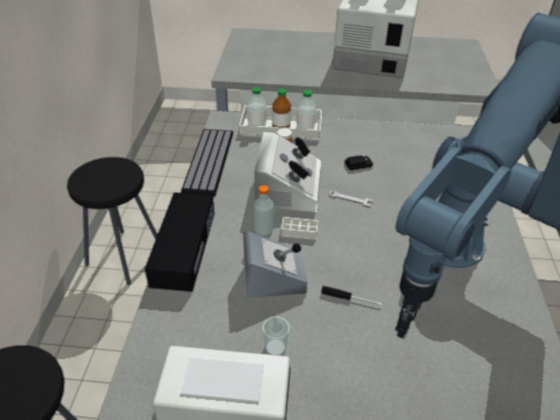

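View pics/wrist0.png

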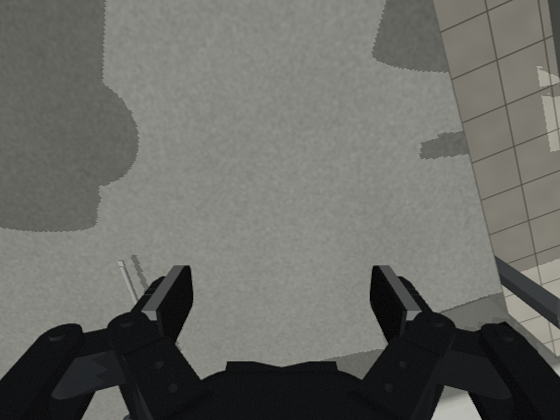

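```bash
cat > h.py <<'E'
import numpy as np, cv2
from scipy.spatial.transform import Rotation as R
from bench import ctrl, eyes
def rays(name,px,pose=None):
    m=eyes.camera_model(name); f=210/np.tan(np.radians(m['vertical_fov']/2))
    px=np.atleast_2d(np.array(px,float))
    d=np.c_[(px[:,0]-m['cx'])/f,-(px[:,1]-m['cy'])/f,-np.ones(len(px))]
    P=m['pose'] if 'pose' in m else pose@m['tool_from_camera']
    d=d@P[:3,:3].T; return P[:3,3],d/np.linalg.norm(d,axis=1)[:,None]
def plane(name,px,z,pose=None):
    o,d=rays(name,px,pose); return o+d*((z-o[2])/d[:,2])[:,None]
def tri(rs):
    A=np.zeros((3,3));b=np.zeros(3)
    for o,d in rs:
        M=np.eye(3)-np.outer(d,d);A+=M;b+=M@o
    p=np.linalg.solve(A,b)
    return p,[np.linalg.norm((np.eye(3)-np.outer(d,d))@(p-o)) for o,d in rs]
def toolpose(o=None):
    o=o or ctrl.get_obs(); T=np.eye(4);q=np.array(o['eef_rot']);T[:3,:3]=R.from_quat(q[[1,2,3,0]]).as_matrix();T[:3,3]=o['eef_pos'];return T
def proj(name,p,pose=None):
    m=eyes.camera_model(name); f=210/np.tan(np.radians(m['vertical_fov']/2))
    P=m['pose'] if 'pose' in m else pose@m['tool_from_camera']
    c=(np.atleast_2d(p)-P[:3,3])@P[:3,:3]
    return np.c_[m['cx']+f*c[:,0]/-c[:,2],m['cy']-f*c[:,1]/-c[:,2]]
def crop(path,out,x0,y0,x1,y1,k):
    im=cv2.imread(path)[y0:y1,x0:x1]
    im=cv2.resize(im,None,fx=k,fy=k,interpolation=cv2.INTER_CUBIC)
    cv2.imwrite(out,im)
E
python3 - <<'E'
from h import *
def t(a,b):
    o,d=rays('side',a);p,e=rays('scene',b);print(np.round(tri([(o,d[0]),(p,e[0])]),3)[0] if 0 else tri([(o,d[0]),(p,e[0])]))
t((296,248),(380,190))
print(toolpose().round(3))
crop('pics/side0.png','pics/side0z.png',225,120,335,305,3.2)
crop('pics/scene0.png','pics/scene0z.png',110,130,420,290,2.5)
E
```

```text
(array([0.50138907, 0.24962891, 0.17429935]), [np.float64(0.00039659043278700523), np.float64(0.00039659043278690017)])
[[-0.001 -0.919  0.395  0.227]
 [-0.001  0.395  0.919  0.528]
 [-1.     0.    -0.001  0.242]
 [ 0.     0.     0.     1.   ]]
```

View pics/side0z.png

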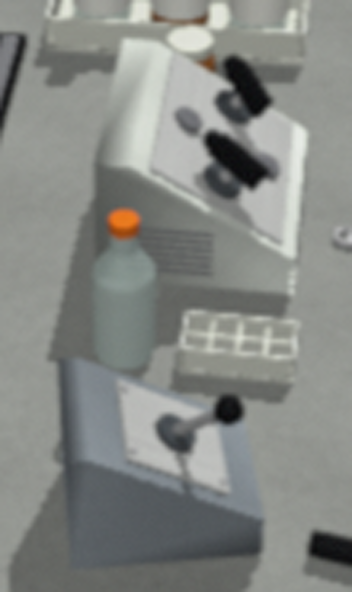

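View pics/scene0z.png

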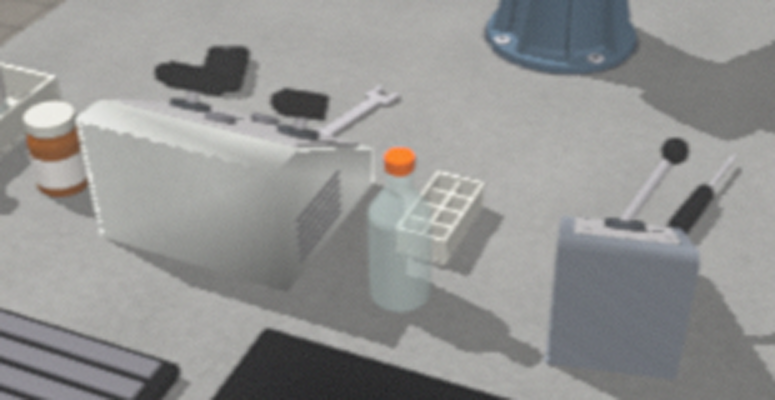

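```bash
python3 - <<'E'
from h import *
# side zoom coords/3.2 + offset
s=lambda x,y:(225+x/3.2,120+y/3.2)
c=lambda x,y:(110+x/2.5,130+y/2.5)
print('side z: knobs', plane('side',[s(230,158),s(248,82)],.14).round(3))
print('pump front-left bottom', plane('side',[s(288,306)],0).round(3), 'front top corners',plane('side',[s(292,240),s(308,130)],.05).round(3))
print('pump top', plane('side',[s(100,165),s(120,42)],.16).round(3))
print('supply front', plane('side',[s(248,553),s(72,563)],0).round(3),plane('side',[s(262,515)],.05).round(3),plane('side',[s(70,460),s(62,362)],.148).round(3))
print('bottle cap',plane('side',[s(124,215)],.18).round(3),'tray',plane('side',[s(175,375),s(290,395)],0).round(3),plane('side',[s(185,312),s(300,315)],.035).round(3))
def t(a,b):
    o,d=rays('side',a);p,e=rays('scene',b);print(tri([(o,d[0]),(p,e[0])]))
t(s(124,220),c(400,160)); 
E
```

```text
side z: knobs [[ 0.525 -0.164  0.14 ]
 [ 0.515 -0.311  0.14 ]]
pump front-left bottom [[ 0.452 -0.089  0.   ]] front top corners [[ 0.452 -0.142  0.05 ]
 [ 0.442 -0.35   0.05 ]]
pump top [[ 0.66  -0.111  0.16 ]
 [ 0.666 -0.347  0.16 ]]
supply front [[0.475 0.264 0.   ]
 [0.638 0.293 0.   ]] [[0.464 0.259 0.05 ]] [[0.635 0.3   0.148]
 [0.659 0.178 0.148]]
bottle cap [[ 0.622 -0.005  0.18 ]] tray [[0.565 0.032 0.   ]
 [0.444 0.049 0.   ]] [[ 0.56  -0.028  0.035]
 [ 0.439 -0.037  0.035]]
(array([0.62209954, 0.00217598, 0.17655383]), [np.float64(0.0026523826771201846), np.float64(0.002652382677120083)])
```

>>> {"name": "step_arm", "arguments": {
  "xyz": [
    [10, -40, 40],
    [20, -80, 80],
    [40, -125, 110],
    [60, -170, 130],
    [80, -215, 150],
    [100, -260, 165],
    [120, -305, 178],
    [135, -350, 178],
    [150, -395, 178],
    [165, -440, 178]
  ],
  "spin": [0.05, 0.1, 0.15, 0.2, 0.25, 0.3, 0.35, 0.4, 0.4, 0.4],
  "fingers": [100, 100, 100, 100, 100, 100, 100, 100, 100, 100]
}}

```text
time_s: 1.15
eef_pos: [0.3852, 0.107, 0.4204]
eef_rot: [0.502, -0.499, 0.501, 0.498]
wrist_force: [1.1, 0.6, 0.0]
opening: 0.997
```

```bash
cat > snap.py <<'E'
import sys
from h import *
n=sys.argv[1]; o=ctrl.get_obs(); T=toolpose(o); np.save(f'pics/{n}.npy',T)
cv2.imwrite(f"pics/{n}.png",cv2.cvtColor(eyes.camera('wrist'),cv2.COLOR_RGB2BGR))
print(o['time_s'],T[:3,3].round(4),np.round(o['wrist_force'],2))
E
python3 snap.py w1
```

```text
1.15 [0.3852 0.107  0.4204] [1.12 0.57 0.03]
```

View pics/w1.png

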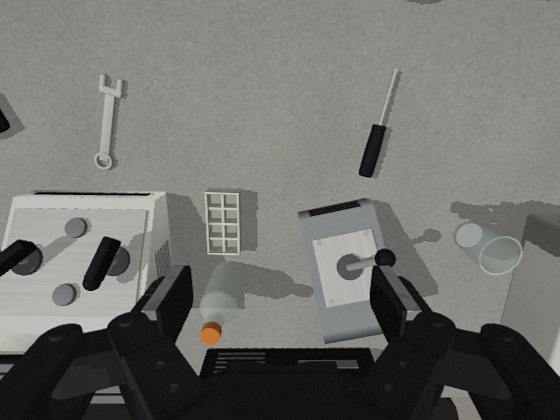

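>>> {"name": "step_arm", "arguments": {
  "xyz": [
    [0, -45, 0],
    [0, -90, 0],
    [0, -135, 0],
    [0, -180, 0],
    [0, -225, 0],
    [0, -265, 0],
    [0, -300, 0],
    [0, -325, 0],
    [0, -325, 0]
  ],
  "spin": [0, 0, 0, 0, 0, 0, 0, 0, 0],
  "fingers": [100, 100, 100, 100, 100, 100, 100, 100, 100]
}}

```text
time_s: 2.1
eef_pos: [0.3846, -0.2185, 0.419]
eef_rot: [0.502, -0.497, 0.503, 0.498]
wrist_force: [1.1, 1.2, -1.2]
opening: 0.998
```

```bash
python3 snap.py w2; python3 -c "
from h import *
crop('pics/w2.png','pics/w2z.png',140,160,440,370,2.6)
crop('pics/w1.png','pics/w1z.png',280,180,540,360,3)"
```

```text
2.1 [ 0.3846 -0.2185  0.419 ] [ 1.1   1.17 -1.17]
```

View pics/w2z.png

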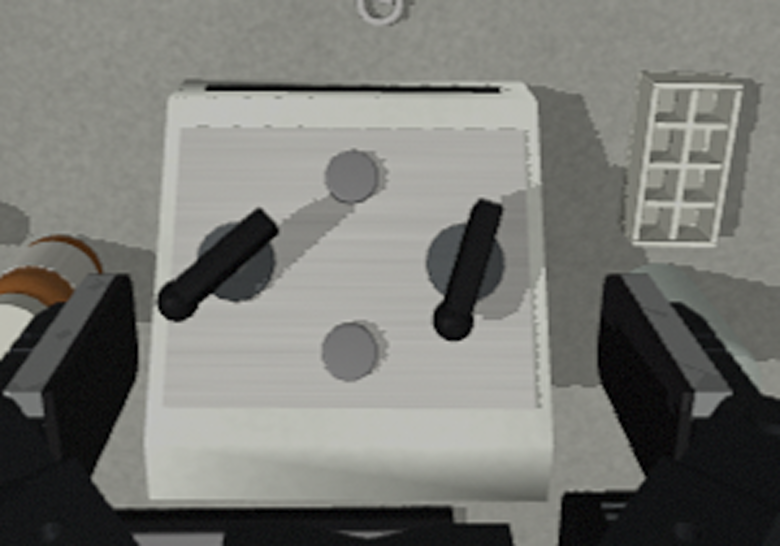

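View pics/w1z.png

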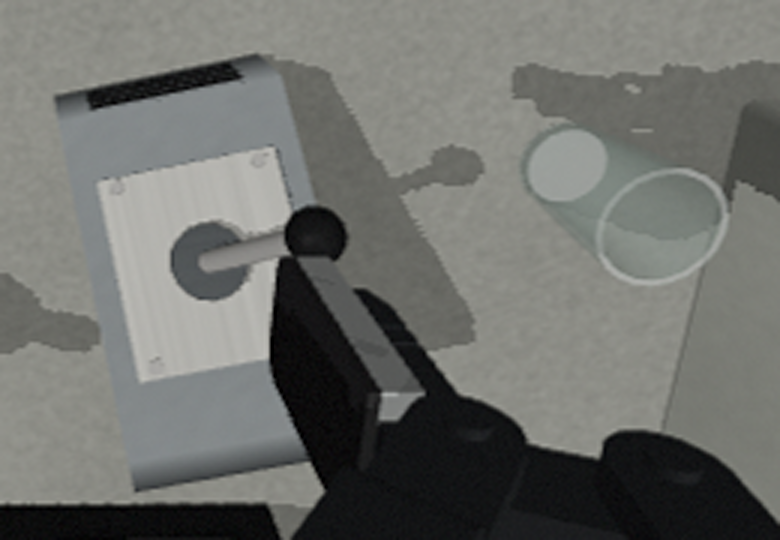

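```bash
python3 - <<'E'
from h import *
T=np.load('pics/w2.npy')
z=lambda x,y:(140+x/2.6-.0,160+y/2.6)
P=[z(236,261),z(465,262)]
for h in (.100,.105,.11,.115,.12): 
    a=plane('wrist',P,h,T); print(h,a.round(4).tolist(),np.linalg.norm(a[1]-a[0]))
caps=plane('wrist',[z(352,177),z(350,351)],.105,T); 
print('front',plane('wrist',[z(168,92),z(538,92)],.05,T).round(4).tolist())
print('back',plane('wrist',[z(148,498),z(550,498)],.16,T).round(4).tolist())
T1=np.load('pics/w1.npy')
y=lambda x,y:(280+x/3,180+y/3)
# collar of toggle, ball
print('toggle collar',plane('wrist',[y(210,261)],.109,T1).round(4))
o,d=rays('wrist',[y(316,235)],T1)
s=(225+229/3.2,120+409/3.2); o2,d2=rays('side',[s]); o3,d3=rays('scene',[(110+675/2.5,130+151/2.5)])
print('ball',tri([(o,d[0]),(o2,d2[0]),(o3,d3[0])]), tri([(o,d[0]),(o2,d2[0])]))
print('front',plane('wrist',[y(55,97),y(262,56)],.05,T1).round(4).tolist())
print('beaker top',plane('wrist',[y(662,227)],.095,T1),plane('wrist',[y(567,165)],0,T1))
E
```

```text
0.1 [[0.5352, -0.3005, 0.1], [0.5373, -0.157, 0.1]] 0.14347039207149376
0.105 [[0.5326, -0.2996, 0.105], [0.5348, -0.1577, 0.105]] 0.14188023698606866
0.11 [[0.5301, -0.2987, 0.11], [0.5322, -0.1584, 0.11]] 0.14029008190064363
0.115 [[0.5276, -0.2977, 0.115], [0.5297, -0.159, 0.115]] 0.13869992681521853
0.12 [[0.5251, -0.2968, 0.12], [0.5272, -0.1597, 0.12]] 0.1371097717297935
front [[0.4385, -0.3468, 0.05], [0.4409, -0.1062, 0.05]]
back [[0.662, -0.3516, 0.16], [0.6646, -0.1095, 0.16]]
toggle collar [[0.5463 0.2185 0.109 ]]
ball (array([0.4996906 , 0.24941986, 0.17316649]), [np.float64(0.0009615855857083559), np.float64(0.0016648358262199485), np.float64(0.0013595704538815502)]) (array([0.49897143, 0.24926467, 0.1748502 ]), [np.float64(0.0008186454125690261), np.float64(0.0008186454125689612)])
front [[0.4723, 0.1374, 0.05], [0.4484, 0.2546, 0.05]]
beaker top [[0.53445122 0.46872464 0.095     ]] [[0.53675709 0.47270403 0.        ]]
```

```bash
cat >> h.py <<'E'
psi=-0.015; org=np.array([.533,-.2285,0])
Rz=R.from_euler('z',psi).as_matrix()
n=Rz@[-.523,0,.853]; u=Rz@[.853,0,.523]; yv=Rz@[0,1,0]
def kp(side,th,r,h,w=0):
    "r along bar to ball, w = offset on trailing (counterclockwise) side, h above face"
    c=org+np.array([0,0,.105])+yv*(.07 if side=='l' else -.07)
    d=np.cos(th)*u-np.sin(th)*yv; lead=-np.sin(th)*u-np.cos(th)*yv
    return c+d*r-lead*w+n*h
E
python3 - <<'E'
from h import *
T=np.load('pics/w2.npy')
Z=lambda p:((p-[140,160])*2.6).round(0).tolist()
for s in 'rl':
    print(s,'collar',Z(proj('wrist',kp(s,0,0,.008),T)))
    for th in (np.arange(.2,1.2,.1)): print(round(th,2),'ball',Z(proj('wrist',kp(s,th,.036,.035),T)),'end',Z(proj('wrist',kp(s,th,-.033,.05),T)))
E
```

```text
r collar [[236.0, 259.0]]
0.2 ball [[213.0, 318.0]] end [[238.0, 195.0]]
0.3 ball [[207.0, 316.0]] end [[244.0, 196.0]]
0.4 ball [[201.0, 314.0]] end [[249.0, 198.0]]
0.5 ball [[195.0, 311.0]] end [[254.0, 201.0]]
0.6 ball [[190.0, 308.0]] end [[259.0, 204.0]]
0.7 ball [[185.0, 304.0]] end [[264.0, 208.0]]
0.8 ball [[181.0, 299.0]] end [[268.0, 212.0]]
0.9 ball [[177.0, 294.0]] end [[272.0, 216.0]]
1.0 ball [[174.0, 289.0]] end [[275.0, 221.0]]
1.1 ball [[171.0, 283.0]] end [[278.0, 226.0]]
l collar [[465.0, 260.0]]
0.2 ball [[460.0, 319.0]] end [[485.0, 196.0]]
0.3 ball [[454.0, 317.0]] end [[490.0, 198.0]]
0.4 ball [[448.0, 315.0]] end [[496.0, 200.0]]
0.5 ball [[442.0, 312.0]] end [[501.0, 202.0]]
0.6 ball [[437.0, 309.0]] end [[506.0, 205.0]]
0.7 ball [[432.0, 305.0]] end [[511.0, 209.0]]
0.8 ball [[427.0, 300.0]] end [[515.0, 213.0]]
0.9 ball [[423.0, 295.0]] end [[519.0, 217.0]]
1.0 ball [[419.0, 290.0]] end [[523.0, 222.0]]
1.1 ball [[416.0, 284.0]] end [[526.0, 227.0]]
```

```bash
cat > tab.py <<'E'
import sys
from h import *
s=sys.argv[1]; ths=[float(a) for a in sys.argv[2].split(',')]; gap=float(sys.argv[3]) if len(sys.argv)>3 else 0
o=ctrl.get_obs();T=toolpose(o);print('t',round(o['time_s'],2),'now',(T[:3,3]*1e3).round(1),'q6',np.round(o['q'][5],2),'F',np.round(o['wrist_force'],1))
ya=np.arctan2(T[1,1],T[0,1])
for th in ths:
    b=kp(s,th,.036,.035); lead=-np.sin(th)*u-np.cos(th)*yv; l=lead[:2]/np.linalg.norm(lead[:2])
    p=b.copy(); p[:2]-=l*(.023+gap); p[2]+=.003
    sp=(np.arctan2(l[1],l[0])-ya+np.pi)%(2*np.pi)-np.pi
    print('th %.2f abs %s  delta %s spin %.2f lead %s'%(th,(p*1e3).round(0),((p-T[:3,3])*1e3).round(0),sp,l.round(2)))
E
python3 tab.py r 0.3,0.85,2.7 0.015; python3 tab.py l 0.3,2.7 .015
```

```text
t 2.15 now [ 384.8 -216.9  419.3] q6 -2.35 F [0.3 0.2 0.7]
th 0.30 abs [ 553. -273.  156.]  delta [ 168.  -56. -263.] spin 1.31 lead [-0.27 -0.96]
th 0.85 abs [ 560. -299.  150.]  delta [ 176.  -82. -269.] spin 0.79 lead [-0.71 -0.71]
th 2.70 abs [ 499. -349.  121.]  delta [ 115. -132. -298.] spin -1.19 lead [-0.36  0.93]
t 2.15 now [ 384.8 -216.9  419.3] q6 -2.35 F [0.3 0.2 0.7]
th 0.30 abs [ 555. -133.  156.]  delta [ 170.   84. -263.] spin 1.31 lead [-0.27 -0.96]
th 2.70 abs [ 501. -209.  121.]  delta [ 117.    8. -298.] spin -1.19 lead [-0.36  0.93]
```

```bash
sed -i 's/ya=np.arctan2(T\[1,1\],T\[0,1\])/ya=np.arctan2(-T[1,1],-T[0,1])/' tab.py; python3 tab.py r 0.85 0.015; python3 -c "
from h import *;print(np.round(ctrl.get_obs()['q'],2),toolpose().round(3))"
```

```text
t 2.15 now [ 384.8 -216.9  419.3] q6 -2.35 F [0.3 0.2 0.7]
th 0.85 abs [ 560. -299.  150.]  delta [ 176.  -82. -269.] spin -2.35 lead [-0.71 -0.71]
[-0.78 -0.22  1.65  0.    1.71 -2.35] [[-0.001 -1.     0.008  0.385]
 [ 0.001  0.008  1.    -0.217]
 [-1.     0.001  0.001  0.419]
 [ 0.     0.     0.     1.   ]]
```

>>> {"name": "step_arm", "arguments": {
  "xyz": [
    [20, -10, -10],
    [40, -20, -20],
    [60, -30, -35],
    [80, -40, -50],
    [100, -50, -65],
    [120, -55, -80],
    [140, -60, -95],
    [155, -70, -110],
    [165, -75, -120],
    [176, -82, -130]
  ],
  "spin": [-0.14, -0.28, -0.42, -0.56, -0.7, -0.84, -0.98, -1.12, -1.26, -1.4],
  "fingers": [0, 0, 0, 0, 0, 0, 0, 0, 0, 0]
}}

```text
time_s: 3.15
eef_pos: [0.5619, -0.2962, 0.2893]
eef_rot: [0.705, -0.056, 0.705, 0.057]
wrist_force: [0.2, -0.1, -0.0]
opening: -0.0
```

```bash
python3 tab.py r 0.75,0.85 0.015
```

```text
t 3.15 now [ 561.9 -296.2  289.3] q6 -0.83 F [ 0.2 -0.1 -0. ]
th 0.75 abs [ 560. -294.  152.]  delta [  -2.    3. -138.] spin -0.85 lead [-0.63 -0.77]
th 0.85 abs [ 560. -299.  150.]  delta [  -2.   -2. -139.] spin -0.95 lead [-0.71 -0.71]
```

>>> {"name": "step_arm", "arguments": {
  "xyz": [
    [0, 2, -15],
    [0, 2, -30],
    [0, 3, -45],
    [0, 3, -60],
    [0, 3, -75],
    [0, 3, -90],
    [0, 3, -105],
    [0, 3, -120],
    [0, 3, -137],
    [0, 3, -137]
  ],
  "spin": [-0.14, -0.28, -0.42, -0.56, -0.7, -0.85, -0.85, -0.85, -0.85, -0.85],
  "fingers": [0, 0, 0, 0, 0, 0, 0, 0, 0, 0]
}}

```text
time_s: 4.15
eef_pos: [0.5597, -0.2934, 0.1499]
eef_rot: [0.665, 0.237, 0.668, -0.236]
wrist_force: [-1.3, 0.5, -0.0]
opening: 0.001
```

```bash
python3 snap.py w3; python3 tab.py r 0.85,1.0,1.15,1.3,1.45,1.6,1.75,1.9,2.05,2.2,2.3 0
```

```text
4.15 [ 0.5597 -0.2934  0.1499] [-1.29  0.51 -0.04]
t 4.2 now [ 560.4 -294.1  151.5] q6 0.01 F [-0.4 -1.2  0.2]
th 0.85 abs [ 550. -309.  150.]  delta [-11. -15.  -1.] spin -0.10 lead [-0.71 -0.71]
th 1.00 abs [ 548. -315.  148.]  delta [-12. -21.  -3.] spin -0.26 lead [-0.81 -0.59]
th 1.15 abs [ 546. -321.  146.]  delta [-14. -27.  -6.] spin -0.42 lead [-0.89 -0.45]
th 1.30 abs [ 543. -326.  143.]  delta [-17. -32.  -9.] spin -0.59 lead [-0.96 -0.3 ]
th 1.45 abs [ 540. -331.  140.]  delta [-21. -37. -11.] spin -0.76 lead [-0.99 -0.13]
th 1.60 abs [ 535. -335.  137.]  delta [-25. -41. -14.] spin -0.94 lead [-1.    0.05]
th 1.75 abs [ 530. -339.  134.]  delta [-30. -45. -17.] spin -1.11 lead [-0.97  0.22]
th 1.90 abs [ 524. -341.  132.]  delta [-36. -47. -20.] spin -1.28 lead [-0.92  0.39]
th 2.05 abs [ 518. -342.  129.]  delta [-42. -48. -22.] spin -1.45 lead [-0.85  0.53]
th 2.20 abs [ 512. -342.  127.]  delta [-48. -48. -25.] spin -1.61 lead [-0.75  0.66]
th 2.30 abs [ 508. -342.  125.]  delta [-52. -48. -26.] spin -1.71 lead [-0.68  0.73]
```

View pics/w3.png

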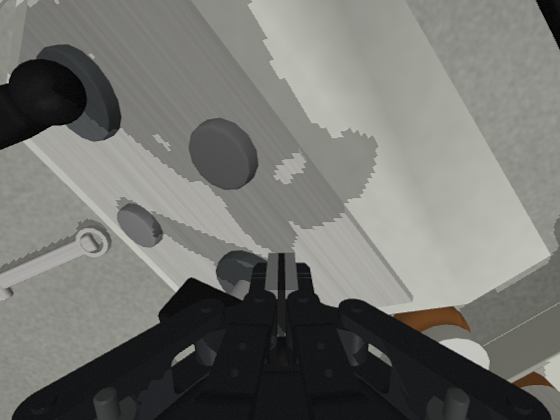

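>>> {"name": "step_arm", "arguments": {
  "xyz": [
    [-11, -15, -1],
    [-12, -21, -3],
    [-14, -27, -6],
    [-17, -32, -9],
    [-21, -37, -11],
    [-25, -41, -14],
    [-30, -45, -17],
    [-36, -47, -20],
    [-42, -48, -22],
    [-42, -48, -22]
  ],
  "spin": [-0.12, -0.26, -0.4, -0.54, -0.68, -0.82, -0.96, -1.1, -1.25, -1.4],
  "fingers": [0, 0, 0, 0, 0, 0, 0, 0, 0, 0]
}}

```text
time_s: 5.2
eef_pos: [0.52, -0.3446, 0.1326]
eef_rot: [0.357, 0.612, 0.353, -0.611]
wrist_force: [1.8, -3.1, -0.6]
opening: 0.003
```

```bash
python3 tab.py r 2.05,2.2,2.3,2.4,2.5,2.6,2.7,2.8 0
```

```text
t 5.2 now [ 520.  -344.6  132.6] q6 1.31 F [ 1.8 -3.1 -0.6]
th 2.05 abs [ 518. -342.  129.]  delta [-1.  2. -3.] spin -0.04 lead [-0.85  0.53]
th 2.20 abs [ 512. -342.  127.]  delta [-8.  2. -6.] spin -0.20 lead [-0.75  0.66]
th 2.30 abs [ 508. -342.  125.]  delta [-12.   3.  -7.] spin -0.30 lead [-0.68  0.73]
th 2.40 abs [ 505. -341.  124.]  delta [-15.   4.  -9.] spin -0.40 lead [-0.6  0.8]
th 2.50 abs [ 501. -339.  123.]  delta [-19.   6. -10.] spin -0.50 lead [-0.52  0.85]
th 2.60 abs [ 497. -337.  122.]  delta [-23.   8. -11.] spin -0.59 lead [-0.44  0.9 ]
th 2.70 abs [ 494. -335.  121.]  delta [-26.  10. -12.] spin -0.68 lead [-0.36  0.93]
th 2.80 abs [ 491. -332.  120.]  delta [-29.  13. -12.] spin -0.77 lead [-0.28  0.96]
```

>>> {"name": "step_arm", "arguments": {
  "xyz": [
    [-5, 2, -4],
    [-8, 2, -6],
    [-12, 3, -7],
    [-14, 4, -8]
  ],
  "spin": [-0.1, -0.2, -0.3, -0.36],
  "fingers": [0, 0, 0, 0]
}}

```text
time_s: 5.6
eef_pos: [0.5063, -0.3414, 0.125]
eef_rot: [0.243, 0.666, 0.238, -0.664]
wrist_force: [2.7, -5.5, -2.9]
opening: 0.003
```

```bash
python3 tab.py r 2.3,2.4,2.45,2.5,2.6
```

```text
t 5.6 now [ 506.3 -341.4  125. ] q6 1.66 F [ 2.7 -5.5 -2.9]
th 2.30 abs [ 508. -342.  125.]  delta [ 2. -0.  0.] spin 0.05 lead [-0.68  0.73]
th 2.40 abs [ 505. -341.  124.]  delta [-2.  1. -1.] spin -0.05 lead [-0.6  0.8]
th 2.45 abs [ 503. -340.  123.]  delta [-4.  2. -2.] spin -0.09 lead [-0.56  0.83]
th 2.50 abs [ 501. -339.  123.]  delta [-6.  2. -2.] spin -0.14 lead [-0.52  0.85]
th 2.60 abs [ 497. -337.  122.]  delta [-9.  4. -3.] spin -0.24 lead [-0.44  0.9 ]
```

>>> {"name": "step_arm", "arguments": {
  "xyz": [
    [-1, 0, 0],
    [-2, 1, -1],
    [-3, 1, -1],
    [-4, 2, -2]
  ],
  "spin": [-0.02, -0.05, -0.07, -0.09],
  "fingers": [0, 0, 0, 0]
}}

```text
time_s: 6.0
eef_pos: [0.5024, -0.3393, 0.1231]
eef_rot: [0.213, 0.675, 0.209, -0.674]
wrist_force: [0.9, -4.9, -0.2]
opening: -0.0
```

>>> {"name": "step_arm", "arguments": {
  "xyz": [
    [-1, 0.5, 0],
    [-2, 1, 0],
    [-3, 1.5, -0.5],
    [-4, 2, -1]
  ],
  "spin": [-0.03, -0.06, -0.09, -0.12],
  "fingers": [0, 0, 0, 0]
}}

```text
time_s: 6.4
eef_pos: [0.4981, -0.3367, 0.1215]
eef_rot: [0.172, 0.687, 0.169, -0.686]
wrist_force: [1.5, -4.2, -1.6]
opening: -0.001
```

```bash
python3 tab.py r 2.5,2.6,2.7
```

```text
t 6.4 now [ 498.1 -336.7  121.5] q6 1.86 F [ 1.5 -4.2 -1.6]
th 2.50 abs [ 501. -339.  123.]  delta [ 3. -2.  1.] spin 0.07 lead [-0.52  0.85]
th 2.60 abs [ 497. -337.  122.]  delta [-1. -0.  0.] spin -0.03 lead [-0.44  0.9 ]
th 2.70 abs [ 494. -335.  121.]  delta [-4.  2. -1.] spin -0.12 lead [-0.36  0.93]
```

Still sliding at ~2.58. Continue.

>>> {"name": "step_arm", "arguments": {
  "xyz": [
    [-1, 0.5, 0],
    [-2, 1, -0.5],
    [-3, 1.5, -0.5],
    [-4, 2, -1]
  ],
  "spin": [-0.03, -0.06, -0.09, -0.12],
  "fingers": [0, 0, 0, 0]
}}

```text
time_s: 6.8
eef_pos: [0.4933, -0.333, 0.1193]
eef_rot: [0.128, 0.696, 0.128, -0.695]
wrist_force: [3.3, -1.8, 0.2]
opening: 0.001
```

>>> {"name": "step_arm", "arguments": {
  "xyz": [
    [-1, 1, 0],
    [-2, 2, -0.5],
    [-3, 3, -0.5]
  ],
  "spin": [-0.03, -0.06, -0.09],
  "fingers": [0, 0, 0]
}}

```text
time_s: 7.1
eef_pos: [0.4899, -0.33, 0.1183]
eef_rot: [-0.097, -0.7, -0.097, 0.701]
wrist_force: [1.9, -3.6, -0.9]
opening: -0.004
```

```bash
python3 tab.py r 2.6,2.7,2.8,2.9,3.0
```

```text
t 7.1 now [ 489.9 -330.   118.3] q6 2.07 F [ 1.9 -3.6 -0.9]
th 2.60 abs [ 497. -337.  122.]  delta [ 7. -7.  3.] spin 0.18 lead [-0.44  0.9 ]
th 2.70 abs [ 494. -335.  121.]  delta [ 4. -5.  3.] spin 0.09 lead [-0.36  0.93]
th 2.80 abs [ 491. -332.  120.]  delta [ 1. -2.  2.] spin 0.01 lead [-0.28  0.96]
th 2.90 abs [ 488. -329.  120.]  delta [-2.  1.  1.] spin -0.08 lead [-0.19  0.98]
th 3.00 abs [ 486. -326.  119.]  delta [-4.  4.  1.] spin -0.17 lead [-0.11  0.99]
```

>>> {"name": "step_arm", "arguments": {
  "xyz": [
    [-0.5, 1, 0],
    [-1, 2, 0],
    [-2, 3, 0]
  ],
  "spin": [-0.03, -0.06, -0.09],
  "fingers": [0, 0, 0]
}}

```text
time_s: 7.4
eef_pos: [0.4886, -0.3295, 0.1187]
eef_rot: [0.067, 0.705, 0.063, -0.703]
wrist_force: [7.8, -14.3, -9.2]
opening: -0.0
```

>>> {"name": "step_arm", "arguments": {
  "xyz": [
    [-0.5, 1, 0],
    [-1, 2, 0],
    [-1, 3, 0]
  ],
  "spin": [-0.03, -0.06, -0.08],
  "fingers": [0, 0, 0]
}}

```text
time_s: 7.7
eef_pos: [0.4878, -0.3294, 0.1189]
eef_rot: [0.04, 0.707, 0.033, -0.705]
wrist_force: [5.5, -24.1, -14.6]
opening: -0.004
```

```bash
python3 tab.py r 2.9,3.0,3.1; python3 -c "
from h import *
for n in ['side','scene']: cv2.imwrite(f'pics/{n}1.png',cv2.cvtColor(eyes.camera(n),cv2.COLOR_RGB2BGR))
crop('pics/side1.png','pics/side1z.png',245,115,345,205,6)"
```

```text
t 7.7 now [ 487.8 -329.4  118.9] q6 2.25 F [  5.5 -24.1 -14.6]
th 2.90 abs [ 488. -329.  120.]  delta [0. 0. 1.] spin 0.09 lead [-0.19  0.98]
th 3.00 abs [ 486. -326.  119.]  delta [-2.  4.  0.] spin 0.00 lead [-0.11  0.99]
th 3.10 abs [ 483. -322.  119.]  delta [-4.  7.  0.] spin -0.08 lead [-0.02  1.  ]
```

View pics/side1z.png

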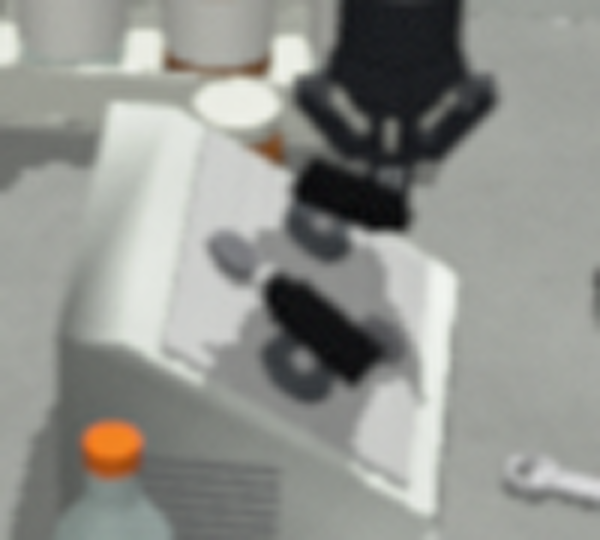

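>>> {"name": "step_arm", "arguments": {
  "xyz": [
    [2, -8, 0],
    [5, -18, 0],
    [5, -22, 0],
    [5, -22, 30],
    [5, -22, 65],
    [10, 0, 85],
    [20, 30, 85],
    [30, 60, 85],
    [40, 90, 85],
    [50, 120, 85]
  ],
  "spin": [0, 0, 0, 0, 0.1, 0.24, 0.38, 0.52, 0.66, 0.8],
  "fingers": [0, 0, 0, 0, 0, 0, 0, 0, 0, 0]
}}

```text
time_s: 8.8
eef_pos: [0.5369, -0.2025, 0.2034]
eef_rot: [-0.311, -0.635, -0.312, 0.635]
wrist_force: [-0.1, 0.3, 1.1]
opening: 0.001
```

```bash
python3 tab.py l 0.2 0.015; python3 -c "
from h import *
for n in ['side']: cv2.imwrite(f'pics/{n}2.png',cv2.cvtColor(eyes.camera(n),cv2.COLOR_RGB2BGR))
crop('pics/side2.png','pics/side2z.png',245,115,345,205,6)"
```

```text
t 8.8 now [ 536.9 -202.5  203.4] q6 1.66 F [-0.1  0.3  1.1]
th 0.20 abs [ 553. -128.  156.]  delta [ 16.  74. -47.] spin 2.04 lead [-0.19 -0.98]
```

View pics/side2z.png

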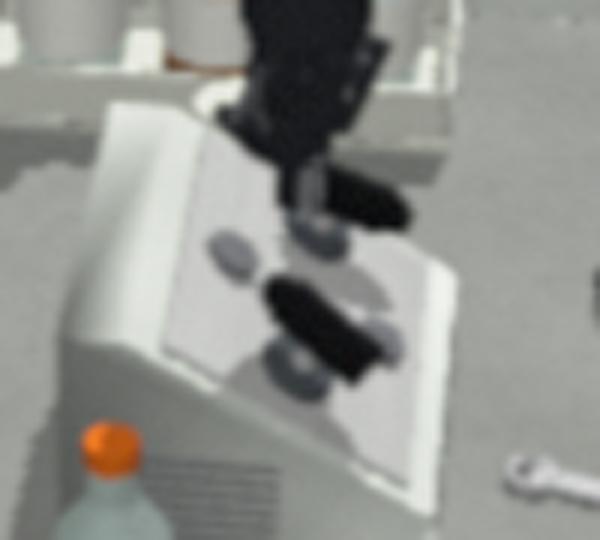

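>>> {"name": "step_arm", "arguments": {
  "xyz": [
    [2, 8, 0],
    [4, 16, 0],
    [6, 24, 0],
    [8, 32, 0],
    [10, 40, 0],
    [12, 50, 0],
    [14, 60, 0],
    [16, 70, 0],
    [16, 80, 0],
    [16, 85, 0]
  ],
  "spin": [0.14, 0.28, 0.42, 0.56, 0.7, 0.84, 0.98, 1.12, 1.26, 1.4],
  "fingers": [0, 0, 0, 0, 0, 0, 0, 0, 0, 0]
}}

```text
time_s: 9.85
eef_pos: [0.5525, -0.118, 0.2032]
eef_rot: [0.647, 0.285, 0.648, -0.285]
wrist_force: [-0.3, 0.2, -0.0]
opening: -0.001
```

>>> {"name": "step_arm", "arguments": {
  "xyz": [
    [0, 0, 0],
    [0, 0, 0],
    [0, 0, 0],
    [0, -5, -15],
    [0, -9, -35],
    [0, -10, -46],
    [0, -10, -46]
  ],
  "spin": [0.14, 0.28, 0.42, 0.54, 0.54, 0.54, 0.54],
  "fingers": [0, 0, 0, 0, 0, 0, 0]
}}

```text
time_s: 10.55
eef_pos: [0.5515, -0.1285, 0.1554]
eef_rot: [0.698, 0.105, 0.701, -0.104]
wrist_force: [0.3, 0.5, 0.6]
opening: -0.002
```

```bash
python3 tab.py l .3,.45,.6,.75,.9,1.05,1.2,1.35,1.5,1.65,1.8
```

```text
t 10.55 now [ 551.5 -128.5  155.4] q6 -0.14 F [0.3 0.5 0.6]
th 0.30 abs [ 551. -147.  156.]  delta [ -0. -19.   0.] spin 0.02 lead [-0.27 -0.96]
th 0.45 abs [ 552. -153.  155.]  delta [  1. -25.  -1.] spin -0.11 lead [-0.39 -0.92]
th 0.60 abs [ 553. -159.  153.]  delta [  1. -31.  -2.] spin -0.25 lead [-0.52 -0.86]
th 0.75 abs [ 552. -165.  152.]  delta [  1. -37.  -4.] spin -0.39 lead [-0.63 -0.77]
th 0.90 abs [ 551. -171.  150.]  delta [ -0. -43.  -6.] spin -0.54 lead [-0.74 -0.67]
th 1.05 abs [ 550. -177.  147.]  delta [ -2. -49.  -8.] spin -0.70 lead [-0.84 -0.55]
th 1.20 abs [ 547. -183.  145.]  delta [ -4. -54. -11.] spin -0.86 lead [-0.92 -0.4 ]
th 1.35 abs [ 544. -188.  142.]  delta [ -7. -59. -13.] spin -1.03 lead [-0.97 -0.24]
th 1.50 abs [ 540. -193.  139.]  delta [-11. -64. -16.] spin -1.21 lead [-1.   -0.07]
th 1.65 abs [ 536. -197.  136.]  delta [-16. -68. -19.] spin -1.38 lead [-0.99  0.11]
th 1.80 abs [ 530. -200.  134.]  delta [-21. -71. -22.] spin -1.56 lead [-0.96  0.28]
```

>>> {"name": "step_arm", "arguments": {
  "xyz": [
    [0, -19, 0],
    [1, -25, -1],
    [1, -31, -2],
    [1, -37, -4],
    [0, -43, -6],
    [-2, -49, -8],
    [-4, -54, -11],
    [-7, -59, -13],
    [-11, -64, -16],
    [-14, -66, -18]
  ],
  "spin": [0.0, -0.11, -0.25, -0.39, -0.53, -0.67, -0.81, -0.95, -1.09, -1.23],
  "fingers": [0, 0, 0, 0, 0, 0, 0, 0, 0, 0]
}}

```text
time_s: 11.55
eef_pos: [0.5405, -0.1957, 0.1415]
eef_rot: [0.511, 0.491, 0.509, -0.489]
wrist_force: [2.3, -0.1, 4.5]
opening: 0.002
```

```bash
python3 tab.py l 1.55,1.65,1.8,1.95,2.1,2.2,2.3,2.4,2.5
```

```text
t 11.55 now [ 540.5 -195.7  141.5] q6 0.98 F [ 2.3 -0.1  4.5]
th 1.55 abs [ 539. -194.  138.]  delta [-2.  2. -3.] spin -0.03 lead [-1.   -0.01]
th 1.65 abs [ 536. -197.  136.]  delta [-5. -1. -5.] spin -0.15 lead [-0.99  0.11]
th 1.80 abs [ 530. -200.  134.]  delta [-10.  -4.  -8.] spin -0.32 lead [-0.96  0.28]
th 1.95 abs [ 525. -202.  131.]  delta [-16.  -6. -11.] spin -0.49 lead [-0.9   0.44]
th 2.10 abs [ 519. -202.  128.]  delta [-22.  -7. -13.] spin -0.66 lead [-0.82  0.58]
th 2.20 abs [ 515. -202.  127.]  delta [-26.  -7. -15.] spin -0.76 lead [-0.75  0.66]
th 2.30 abs [ 511. -202.  125.]  delta [-30.  -6. -16.] spin -0.86 lead [-0.68  0.73]
th 2.40 abs [ 507. -201.  124.]  delta [-34.  -5. -18.] spin -0.96 lead [-0.6  0.8]
th 2.50 abs [ 503. -199.  123.]  delta [-38.  -3. -19.] spin -1.06 lead [-0.52  0.85]
```

>>> {"name": "step_arm", "arguments": {
  "xyz": [
    [-5, -1, -4],
    [-10, -4, -7],
    [-16, -6, -10],
    [-19, -6, -11],
    [-22, -7, -13],
    [-26, -7, -15],
    [-28, -6, -15]
  ],
  "spin": [-0.14, -0.28, -0.42, -0.54, -0.66, -0.76, -0.8],
  "fingers": [0, 0, 0, 0, 0, 0, 0]
}}

```text
time_s: 12.25
eef_pos: [0.5125, -0.2023, 0.126]
eef_rot: [0.281, 0.65, 0.278, -0.649]
wrist_force: [5.2, -4.6, -4.7]
opening: -0.0
```

>>> {"name": "step_arm", "arguments": {
  "xyz": [
    [-1, 0, 0],
    [-2, 0, -0.5],
    [-3, 1, -1],
    [-4, 1, -1],
    [-5, 1, -1]
  ],
  "spin": [-0.03, -0.06, -0.09, -0.12, -0.15],
  "fingers": [0, 0, 0, 0, 0]
}}

```text
time_s: 12.75
eef_pos: [0.5076, -0.2013, 0.1248]
eef_rot: [0.232, 0.669, 0.229, -0.667]
wrist_force: [3.7, -3.9, -4.1]
opening: -0.003
```

```bash
python3 tab.py l 2.3,2.4,2.45,2.5,2.6
```

```text
t 12.75 now [ 507.6 -201.3  124.8] q6 1.88 F [ 3.7 -3.9 -4.1]
th 2.30 abs [ 511. -202.  125.]  delta [ 3. -0.  1.] spin 0.08 lead [-0.68  0.73]
th 2.40 abs [ 507. -201.  124.]  delta [-1.  1. -1.] spin -0.02 lead [-0.6  0.8]
th 2.45 abs [ 505. -200.  123.]  delta [-3.  1. -1.] spin -0.06 lead [-0.56  0.83]
th 2.50 abs [ 503. -199.  123.]  delta [-5.  2. -2.] spin -0.11 lead [-0.52  0.85]
th 2.60 abs [ 499. -197.  122.]  delta [-8.  4. -3.] spin -0.21 lead [-0.44  0.9 ]
```

>>> {"name": "step_arm", "arguments": {
  "xyz": [
    [-1, 0, 0],
    [-2, 1, -0.5],
    [-3, 1, -1]
  ],
  "spin": [-0.02, -0.04, -0.06],
  "fingers": [0, 0, 0]
}}

```text
time_s: 13.05
eef_pos: [0.5046, -0.2002, 0.1238]
eef_rot: [0.212, 0.676, 0.209, -0.674]
wrist_force: [3.8, -2.0, -2.4]
opening: -0.001
```

>>> {"name": "step_arm", "arguments": {
  "xyz": [
    [-1, 0.5, 0],
    [-2, 1, -0.5],
    [-3, 1.5, -1]
  ],
  "spin": [-0.03, -0.06, -0.08],
  "fingers": [0, 0, 0]
}}

```text
time_s: 13.35
eef_pos: [0.5025, -0.1997, 0.1235]
eef_rot: [0.185, 0.685, 0.181, -0.681]
wrist_force: [7.7, -6.9, -2.2]
opening: -0.001
```

>>> {"name": "step_arm", "arguments": {
  "xyz": [
    [-1, 0.5, 0],
    [-2, 1, -0.5],
    [-3, 1.5, -1]
  ],
  "spin": [-0.03, -0.06, -0.08],
  "fingers": [0, 0, 0]
}}

```text
time_s: 13.65
eef_pos: [0.5016, -0.2001, 0.1237]
eef_rot: [0.159, 0.693, 0.152, -0.687]
wrist_force: [13.0, -11.5, -4.1]
opening: -0.002
```

```bash
python3 tab.py l 2.4,2.5,2.6,2.7,2.8,2.9,3.0
```

```text
t 13.65 now [ 501.6 -200.1  123.7] q6 2.1 F [ 13.  -11.5  -4.1]
th 2.40 abs [ 507. -201.  124.]  delta [ 5. -0.  0.] spin 0.20 lead [-0.6  0.8]
th 2.50 abs [ 503. -199.  123.]  delta [ 1.  1. -1.] spin 0.11 lead [-0.52  0.85]
th 2.60 abs [ 499. -197.  122.]  delta [-2.  3. -2.] spin 0.02 lead [-0.44  0.9 ]
th 2.70 abs [ 496. -195.  121.]  delta [-6.  5. -3.] spin -0.08 lead [-0.36  0.93]
th 2.80 abs [ 493. -192.  120.]  delta [-9.  8. -4.] spin -0.16 lead [-0.28  0.96]
th 2.90 abs [ 490. -189.  120.]  delta [-11.  11.  -4.] spin -0.25 lead [-0.19  0.98]
th 3.00 abs [ 488. -186.  119.]  delta [-14.  14.  -4.] spin -0.34 lead [-0.11  0.99]
```

>>> {"name": "step_arm", "arguments": {
  "xyz": [
    [-0.5, 1, 0],
    [-1, 2, 0],
    [-1, 2.5, 0],
    [-1, 2.5, 0]
  ],
  "spin": [0, 0, 0, 0],
  "fingers": [0, 0, 0, 0]
}}

```text
time_s: 14.05
eef_pos: [0.5016, -0.1998, 0.124]
eef_rot: [0.161, 0.693, 0.151, -0.686]
wrist_force: [14.5, -19.4, -9.9]
opening: -0.002
```

```bash
python3 tab.py l 2.4,2.5
```

```text
t 14.05 now [ 501.6 -199.8  124. ] q6 2.1 F [ 14.5 -19.4  -9.9]
th 2.40 abs [ 507. -201.  124.]  delta [ 5. -1. -0.] spin 0.20 lead [-0.6  0.8]
th 2.50 abs [ 503. -199.  123.]  delta [ 1.  1. -1.] spin 0.11 lead [-0.52  0.85]
```

>>> {"name": "step_arm", "arguments": {
  "xyz": [
    [5, -9, 0],
    [10, -18, 0],
    [10, -20, 20],
    [10, -20, 60],
    [10, -15, 110],
    [10, 5, 160],
    [10, 30, 205],
    [10, 60, 245],
    [10, 90, 280],
    [10, 120, 300]
  ],
  "spin": [0, 0, 0, 0, 0.14, 0.28, 0.42, 0.56, 0.7, 0.84],
  "fingers": [0, 0, 0, 0, 0, 0, 0, 0, 0, 0]
}}

```text
time_s: 15.05
eef_pos: [0.5062, -0.0725, 0.4247]
eef_rot: [0.427, 0.566, 0.424, -0.564]
wrist_force: [0.5, 0.9, 0.1]
opening: 0.001
```

>>> {"name": "step_arm", "arguments": {
  "xyz": [
    [0, 15, 0],
    [0, 30, 0],
    [0, 45, 0],
    [0, 60, 0],
    [0, 70, 0],
    [0, 80, 0],
    [0, 80, 0],
    [0, 80, 0],
    [0, 80, 0],
    [0, 80, 0]
  ],
  "spin": [0.14, 0.28, 0.42, 0.56, 0.7, 0.84, 0.98, 1.12, 1.26, 1.4],
  "fingers": [0, 0, 0, 0, 0, 0, 0, 0, 0, 0]
}}

```text
time_s: 16.05
eef_pos: [0.5057, 0.0066, 0.4206]
eef_rot: [0.689, 0.158, 0.69, -0.157]
wrist_force: [1.0, -0.7, 0.6]
opening: -0.006
```

```bash
python3 snap.py w4
```

```text
16.05 [0.5057 0.0066 0.4206] [ 1.03 -0.68  0.6 ]
```

View pics/w4.png

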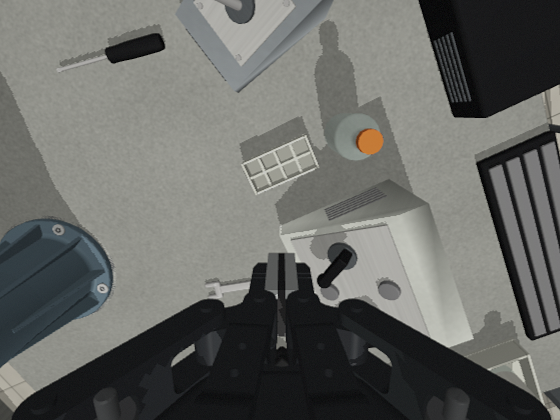

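```bash
python3 - <<'E'
from h import *
T=np.load('pics/w4.npy')
crop('pics/w4.png','pics/w4z.png',270,215,410,315,5.5)
for th in (2.2,2.4,2.5,2.6,2.8): print(th,((proj('wrist',[kp('l',th,.036,.035),kp('l',th,-.033,.05)],T)-[270,215])*5.5).round(0).tolist())
# supply geometry from w1
T1=np.load('pics/w1.npy'); y=lambda x,y:(280+x/3,180+y/3)
q=np.array([y(97,181),y(277,148),y(142,382)])
# plate corners on sloping plane: iterate yaw
for yaw in (.15,.2,.25):
    nn=R.from_euler('z',yaw).as_matrix()@[-.523,0,.853]
    piv=plane('wrist',[y(210,261)],.104,T1)[0]
    o,d=rays('wrist',q,T1); P=o+d*(((piv-o)@nn)/(d@nn))[:,None]
    e=P[1]-P[0]; f=P[2]-P[0]
    print(yaw,P.round(4).tolist(),'yaw from e',np.arctan2(-e[0],e[1]),np.linalg.norm(e),np.linalg.norm(f), e@f)
    org=piv-nn*.006; rz=R.from_euler('z',yaw).as_matrix()
    base=org-[0,0,.099]
    for a in (-.5,0,.5):
        # lean to +y : a=.5
        t=base+[0,0,.099]+.012*nn+.085*(np.cos(a)*nn+np.sin(a)*rz@[0,1,0]); print(' ball',a,t.round(4))
E
```

```text
2.2 [[329.0, 369.0], [363.0, 227.0]]
2.4 [[306.0, 356.0], [386.0, 239.0]]
2.5 [[296.0, 349.0], [397.0, 247.0]]
2.6 [[286.0, 341.0], [407.0, 255.0]]
2.8 [[268.0, 323.0], [426.0, 273.0]]
0.15 [[0.5126, 0.1584, 0.0768], [0.4941, 0.2583, 0.0747], [0.6038, 0.1792, 0.1341]] yaw from e 0.18363265624804342 0.10164895320270406 0.10968040451156302 0.00026466476660589873
 ball -0.5 [0.5128 0.1716 0.1727]
 ball 0 [0.5013 0.2111 0.1816]
 ball 0.5 [0.5006 0.2522 0.1727]
0.2 [[0.5132, 0.1585, 0.0756], [0.4936, 0.258, 0.0759], [0.6046, 0.1794, 0.133]] yaw from e 0.19435044199136964 0.10131980743387493 0.10996329486921026 0.0003024476482507323
 ball -0.5 [0.5151 0.1699 0.1727]
 ball 0 [0.5017 0.2088 0.1816]
 ball 0.5 [0.499  0.2498 0.1727]
0.25 [[0.5137, 0.1587, 0.0744], [0.4931, 0.2576, 0.0771], [0.6053, 0.1796, 0.132]] yaw from e 0.2050664977048072 0.10105242203779455 0.11024301874260246 0.0003407093460755525
 ball -0.5 [0.5176 0.1683 0.1727]
 ball 0 [0.5023 0.2065 0.1816]
 ball 0.5 [0.4974 0.2473 0.1727]
```

View pics/w4z.png

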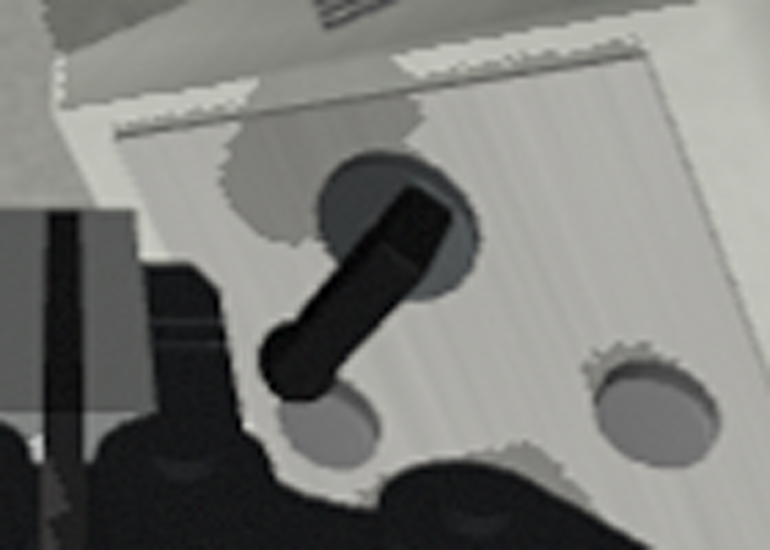

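```bash
cat > tog.py <<'E'
from h import *
o=ctrl.get_obs();T=toolpose(o);ya=np.arctan2(-T[1,1],-T[0,1])
print('t',o['time_s'],'now',(T[:3,3]*1e3).round(1),'spin need',round(np.arctan2(-.98,.199)-ya,3),'F',np.round(o['wrist_force'],1),'q6',round(o['q'][5],2))
l=np.array([.199,-.98])
b0=np.array([.4995,.2494]); 
p=b0-l*.025
for g in (-.015,0,.02,.04,.05): print(g,'delta',(np.r_[p+l*g,.174]*1e3-T[:3,3]*1e3).round(1))
E
python3 tog.py
```

```text
t 16.1 now [505.7   6.6 420.6] spin need 0.643 F [-0.3  0.5 -0.5] q6 0.22
-0.015 delta [ -14.2  282.  -246.6]
0 delta [ -11.2  267.3 -246.6]
0.02 delta [  -7.2  247.7 -246.6]
0.04 delta [  -3.2  228.1 -246.6]
0.05 delta [  -1.2  218.3 -246.6]
```

>>> {"name": "step_arm", "arguments": {
  "xyz": [
    [0, 40, 0],
    [0, 80, 0],
    [0, 120, 0],
    [-5, 160, 0],
    [-5, 200, -20],
    [-10, 240, -50],
    [-14, 275, -90],
    [-14, 285, -130],
    [-14, 285, -170],
    [-14, 285, -190]
  ],
  "spin": [0.1, 0.2, 0.3, 0.4, 0.5, 0.6, 0.64, 0.64, 0.64, 0.64],
  "fingers": [0, 0, 0, 0, 0, 0, 0, 0, 0, 0]
}}

```text
time_s: 17.1
eef_pos: [0.4894, 0.2914, 0.2261]
eef_rot: [0.702, -0.065, 0.707, 0.064]
wrist_force: [-0.4, 0.3, 0.2]
opening: -0.001
```

```bash
python3 tog.py; python3 snap.py w5
```

```text
t 17.1 now [489.4 291.4 226.1] spin need 0.017 F [-0.4  0.3  0.2] q6 0.15
-0.015 delta [  2.2  -2.8 -52.1]
0 delta [  5.1 -17.5 -52.1]
0.02 delta [  9.1 -37.1 -52.1]
0.04 delta [ 13.1 -56.7 -52.1]
0.05 delta [ 15.1 -66.5 -52.1]
17.1 [0.4894 0.2914 0.2261] [-0.38  0.3   0.17]
```

View pics/w5.png

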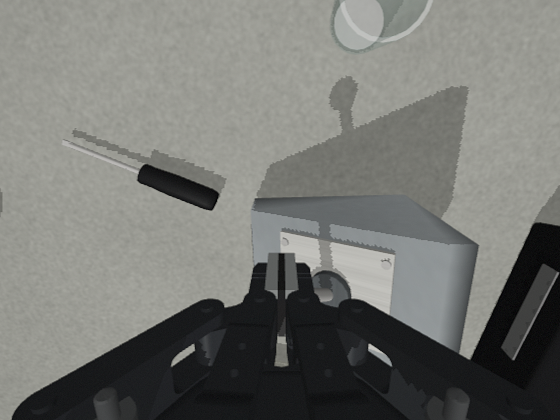

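>>> {"name": "step_arm", "arguments": {
  "xyz": [
    [2, 0, -20],
    [2, 0, -40],
    [2, 0, -52],
    [3, -6, -52],
    [4, -11, -52],
    [4, -14, -52]
  ],
  "spin": [0.02, 0.02, 0.02, 0.02, 0.02, 0.02],
  "fingers": [0, 0, 0, 0, 0, 0]
}}

```text
time_s: 17.75
eef_pos: [0.4971, 0.2769, 0.18]
eef_rot: [0.704, -0.072, 0.703, 0.072]
wrist_force: [-0.5, -0.2, 0.5]
opening: -0.003
```

>>> {"name": "step_arm", "arguments": {
  "xyz": [
    [0.5, -2, 0],
    [1, -4, 0],
    [1, -6, 0],
    [2, -8, 0],
    [2, -10, 0]
  ],
  "spin": [0, 0, 0, 0, 0],
  "fingers": [0, 0, 0, 0, 0]
}}

```text
time_s: 18.25
eef_pos: [0.4975, 0.2705, 0.1802]
eef_rot: [0.704, -0.07, 0.703, 0.075]
wrist_force: [-7.7, 13.3, 10.0]
opening: -0.003
```

```bash
python3 tog.py
```

```text
t 18.25 now [497.5 270.5 180.2] spin need -0.005 F [-7.7 13.3 10. ] q6 0.08
-0.015 delta [-6.  18.1 -6.2]
0 delta [-3.   3.4 -6.2]
0.02 delta [  1.  -16.2  -6.2]
0.04 delta [  5.  -35.8  -6.2]
0.05 delta [  7.  -45.6  -6.2]
```

>>> {"name": "step_arm", "arguments": {
  "xyz": [
    [-1, -2, 1],
    [-1, -4, 2],
    [-1, -6, 3],
    [-1, -8, 4],
    [-1, -10, 5]
  ],
  "spin": [0, 0, 0, 0, 0],
  "fingers": [0, 0, 0, 0, 0]
}}

```text
time_s: 18.75
eef_pos: [0.4965, 0.2601, 0.1853]
eef_rot: [0.704, -0.071, 0.703, 0.074]
wrist_force: [-4.2, 8.6, 7.6]
opening: -0.003
```

```bash
python3 tog.py
```

```text
t 18.75 now [496.5 260.1 185.3] spin need -0.006 F [-4.2  8.6  7.6] q6 0.06
-0.015 delta [ -5.   28.5 -11.3]
0 delta [ -2.   13.8 -11.3]
0.02 delta [  2.   -5.8 -11.3]
0.04 delta [  5.9 -25.4 -11.3]
0.05 delta [  7.9 -35.2 -11.3]
```

>>> {"name": "step_arm", "arguments": {
  "xyz": [
    [0, -3, -1],
    [0, -6, -2],
    [0, -9, -2],
    [1, -12, -2],
    [1, -15, -2],
    [1, -17, -2]
  ],
  "spin": [0, 0, 0, 0, 0, 0],
  "fingers": [0, 0, 0, 0, 0, 0]
}}

```text
time_s: 19.35
eef_pos: [0.4981, 0.2406, 0.182]
eef_rot: [0.704, -0.072, 0.703, 0.073]
wrist_force: [-1.5, 2.7, 2.0]
opening: -0.001
```

```bash
python3 tog.py
```

```text
t 19.35 now [498.1 240.6 182. ] spin need -0.005 F [-1.5  2.7  2. ] q6 0.03
-0.015 delta [-6.6 48.  -8. ]
0 delta [-3.6 33.3 -8. ]
0.02 delta [ 0.4 13.7 -8. ]
0.04 delta [ 4.4 -5.9 -8. ]
0.05 delta [  6.4 -15.7  -8. ]
```

Nearly over centre; go on in 1.5 mm steps.

>>> {"name": "step_arm", "arguments": {
  "xyz": [
    [0, -1.5, 0],
    [1, -3, 0],
    [1, -4.5, 0],
    [1, -6, 0],
    [2, -7.5, 0],
    [2, -9, 0]
  ],
  "spin": [0, 0, 0, 0, 0, 0],
  "fingers": [0, 0, 0, 0, 0, 0]
}}

```text
time_s: 19.95
eef_pos: [0.5001, 0.2309, 0.1813]
eef_rot: [0.703, -0.072, 0.703, 0.072]
wrist_force: [-0.8, -0.2, 0.3]
opening: 0.003
```

```bash
python3 tog.py; python3 -c "
from h import *
cv2.imwrite('pics/side3.png',cv2.cvtColor(eyes.camera('side'),cv2.COLOR_RGB2BGR))
crop('pics/side3.png','pics/side3z.png',230,190,350,310,5)"
```

```text
t 19.95 now [500.1 230.9 181.3] spin need -0.005 F [-0.8 -0.2  0.3] q6 0.01
-0.015 delta [-8.6 57.7 -7.3]
0 delta [-5.6 43.  -7.3]
0.02 delta [-1.6 23.4 -7.3]
0.04 delta [ 2.4  3.8 -7.3]
0.05 delta [ 4.3 -6.  -7.3]
```

View pics/side3z.png

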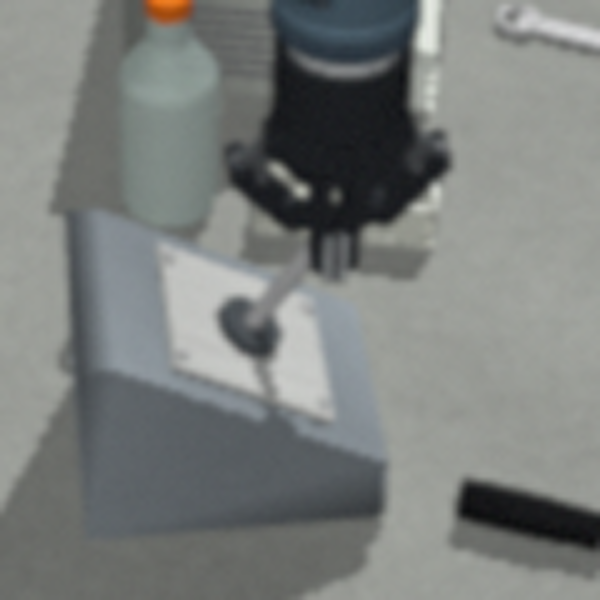

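>>> {"name": "step_arm", "arguments": {
  "xyz": [
    [0, 15, 0],
    [-5, 25, 20],
    [-10, 25, 60],
    [-20, 25, 100],
    [-40, 25, 145],
    [-65, 0, 185],
    [-85, -40, 210],
    [-85, -80, 215],
    [-85, -80, 215]
  ],
  "spin": [0, 0, 0, 0, 0, 0, 0, 0, 0],
  "fingers": [0, 0, 0, 0, 0, 0, 0, 0, 0]
}}

```text
time_s: 20.9
eef_pos: [0.4155, 0.1487, 0.399]
eef_rot: [0.705, -0.072, 0.702, 0.07]
wrist_force: [0.4, 0.8, 0.1]
opening: -0.001
```

```bash
python3 snap.py w6; python3 -c "
from h import *
for n in ['side','scene']: cv2.imwrite(f'pics/{n}4.png',cv2.cvtColor(eyes.camera(n),cv2.COLOR_RGB2BGR))
crop('pics/side4.png','pics/side4z.png',230,115,350,305,3.1)
crop('pics/scene4.png','pics/scene4z.png',110,130,420,290,2.5)"
```

```text
20.9 [0.4155 0.1487 0.399 ] [0.4  0.76 0.11]
```

View pics/w6.png

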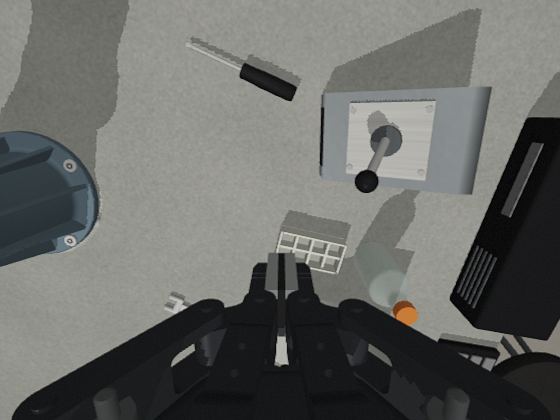

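View pics/side4z.png

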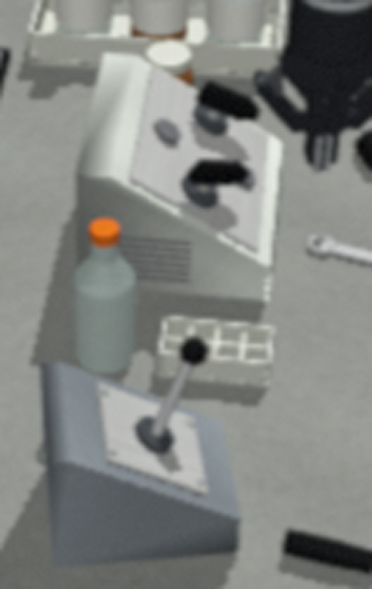

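View pics/scene4z.png

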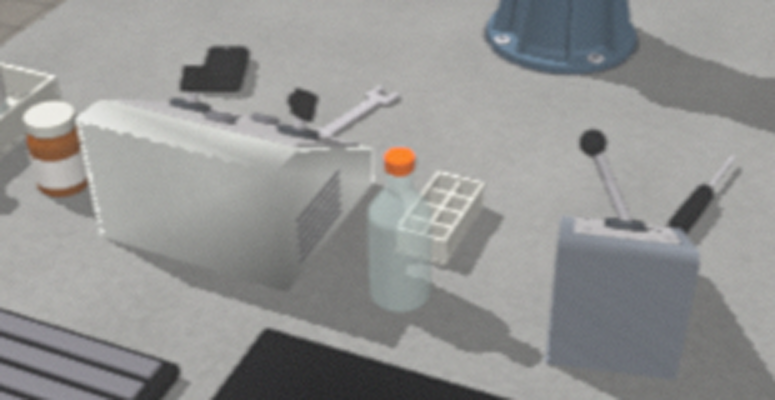

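```bash
python3 - <<'E'
from h import *
s=lambda x,y:(230+x/3.1,115+y/3.1)
o,d=rays('side',[s(194,350)]);o2,d2=rays('scene',[(110+592/2.5,130+142/2.5)])
print('ball',tri([(o,d[0]),(o2,d2[0])]),'expect .515 .170 .173')
for k,t in (('r',2.7),('r',2.88),('r',3.0),('l',2.3),('l',2.45),('l',2.6)):
    print(k,t,((proj('side',[kp(k,t,.036,.035),kp(k,t,-.033,.035)])-[230,115])*3.1).round(0).tolist())
E
python3 -c "
from h import *
crop('pics/side4.png','pics/side4k.png',275,130,325,190,10)"
```

```text
ball (array([0.51727665, 0.16856975, 0.17369363]), [np.float64(0.001135413720875018), np.float64(0.0011354137208751222)]) expect .515 .170 .173
r 2.7 [[248.0, 111.0], [203.0, 99.0]]
r 2.88 [[250.0, 115.0], [202.0, 95.0]]
r 3.0 [[250.0, 117.0], [201.0, 93.0]]
l 2.3 [[235.0, 172.0], [197.0, 180.0]]
l 2.45 [[237.0, 176.0], [195.0, 177.0]]
l 2.6 [[240.0, 179.0], [193.0, 173.0]]
```

View pics/side4k.png

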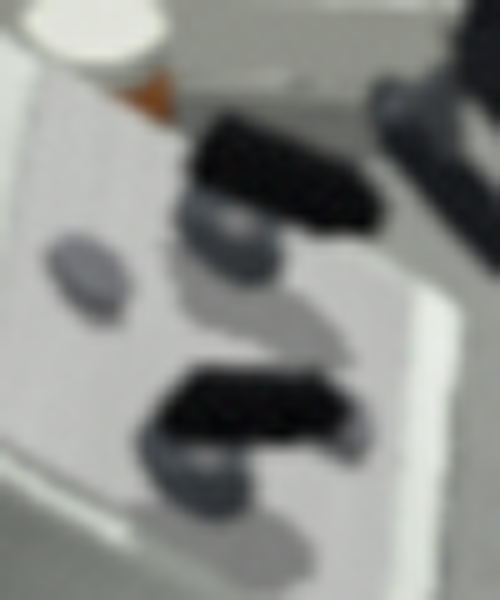

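```bash
python3 -c "
from bench import hand_in; print(hand_in())"
```

```text
the job is handed in; nothing more can be done
None
```

Both knobs are screwed down to their end stops and the supply is switched on, in that order. I handed the job in at about 21 s with the gripper clear of everything.

- **Right knob:** the closed fingertips pushed its ball end clockwise. It slid at about 4 N, then stopped dead at about 2.88 rad with the force rising to 25–29 N.
- **Left knob:** same method. It stopped at about 2.45–2.5 rad, and under about 26 N the fingertip moved only 0.3 mm for a commanded 2.7 mm.
- **Toggle:** I eased it over in small steps. The peak total force was about 18 N (13 N of it along y), and the force fell to zero once past centre. It sprang the rest of the way by itself. The camera places its ball at (0.517, 0.169, 0.174) m, and the on position should be (0.515, 0.170, 0.173) m.
- **Last pictures:** the side view agrees with both knob angles, though only to about ±0.1 rad. In the last pictures the solvent bottle, jar and vial tray look unmoved. I did not re-image the beaker, but the fingertips stayed well clear of it.

The knob angles are my estimates; the force rise is what showed each knob had reached its stop. No check failed.

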